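# Hang the key chain in the hall

## Task

Hang the oak drop by its top eye on the hook of the key stand and let go of it; then clip the red key fob's snap hook onto the drop's lower loop, drawing the fob gently down until the gate has sprung shut under the loop and on until the hook bears fully home, and only then let go, so that it does not drop; never haul on the loop. Leave both hanging quietly in a chain, off the table, and leave the other things on the console where they are.

Things in the scene. Friction and masses are not known exactly. Their poses are not given: they have to be found in the camera images.
- stand: fixed key stand. Origin on the table under the hook's seat. Its +x points roughly to the robot's left (as the drop's and the fob's do at the start). Its 14 mm post stands 125 mm out along +x on a wooden foot 90 x 130 x 14 mm; from its top an 8 mm wire arm runs back along -x, dips to the hook's seat, and turns up to the tip. Nothing lies below the hook.
- hook_seat (a point): lowest point of the hook's wire centreline (wire radius 4 mm), 345 mm above the table; axes as the stand's. The open tip is 20 mm out on the -x side, its wire centre 11 mm higher: an eye is threaded over the tip moving along +x, then let down.
- holder: fixed black holder in which the drop stands at the start: plate 90 x 70 x 12 mm with two upright slats (8 mm thick in x, 22 mm wide in y, tops 110 mm above the table), 16 mm apart in x; the drop's block rests on them, its lower loop hangs between them. Origin under its centre.
- drop: first item: oak block 34 (x) x 28 (y) x 40 mm (z), origin at the centre of its underside, z up, 0.18 to 0.3 kg, wire eye above, wire loop below. Grip the block only, across y, some 18 mm above its underside, tilted about 40 degrees from vertical fingers pointing to its own +x and down, so that the gripper clears eye and hook.
- drop_eye (a point): centre of the drop's top eye, 95 mm above the drop's origin, axes as the drop's. 5 mm steel wire in the y-z plane, open along x, clear opening 27 mm (y) x 29 mm (z), on a thin neck. Hung up, its top bar lies on the hook's seat: the drop's origin is then 105.5 mm below hook_seat.
- drop_stem (a point): underside of the drop (same point as its origin). Below it a stiff stem carries the lower loop: 5 mm wire in the y-z plane, clear opening 35 mm (y) x 60 mm (z), straight bottom bar along y. The stem is drawn out by 0 to 30 mm (unknown, not measured; it does not slip): the bar's centreline lies 58 to 88 mm below this point.
- fob: second item: red block 26 x 26 x 74 mm, stands upright at the start, origin at the centre of its underside, z up, 0.12 to 0.22 kg. On top a brass snap hook of 5 mm wire in the x-z plane, to z = 140.5 mm. Grip the block across y, some 26 mm above its underside, tilted about 40 degrees, fingers pointing to its own +x and down.
- fob_crown (a point): top of the snap hook's wire centreline, 138 mm above the fob's origin and at x = +4 mm, axes as the fob's. In the fob's frame the back is at x = -11 mm, the nose at x = +11 mm, its end at z = 121 mm. Home, the bar's centre is 5 mm below it. Let the fob down to that felt stop before opening the fingers; over 15 N between hook and loop bends them.
- fob_mouth (a point): middle of the mouth, x = 0, z = 114 mm of the fob, just under the gate; open to +x. Thread the nose through the loop along +x, a few mm over the bar, bar at this point, then draw down. The gate (4 mm wire) swings up on a spring: 2 to 10 N for some 9 mm, then it snaps shut, the force drops to nothing, and 5 to 8 mm of free travel follow.
- blue_fob: bystander: plain blue wooden block fob without a hook, 26 x 26 x 86 tall, origin under its centre
- bowl: bystander: white ceramic bowl, 120 across, 45 tall
- spray: bystander: small amber bottle, 48 across, 110 tall
- brush: bystander: hand brush lying flat, wooden handle, about 200 long
- case: bystander: black glasses case, 160 x 65 x 40 tall
- parcel: bystander: cardboard parcel, 160 x 120 x 70 tall

How it is judged:
By the outcome, as a careful person would: the job done as asked, in the order asked, and still so for the second after the job is handed in, with the robot touching nothing.
It also fails if it takes over 72 s, if anything falls off the work surface, if the arm or the gripper's body presses on something with over 40 N, if the wrist force passes 120 N, or if a joint passes its speed limit or range.

## Robot

A 6-joint arm with a two-finger parallel gripper is mounted at the origin on the work surface. World frame = base frame: x ahead of the robot, y to its left, z up, the work surface at z = 0. Lengths are in mm, angles in rad, forces in N, time in s.
With the tool pointing down it reaches from about 325 to 775 mm from the base axis. Payload 9.3 kg.
Tool frame: the origin (TCP) lies midway between the tips of the shut fingers; the grasp point (between the pads) lies 19 mm behind it; z points along the fingers, y is the line along which they close (so a half turn about z gives the same grasp; the last joint's range is limited). The gripper opens to 85 mm and grips with 20 to 120 N. Pads are 22 mm wide; open, the fingers measure 114 mm over their backs; the gripper's body (76 mm by 85 mm) begins 54 mm behind the grasp point. The pads swing forward as they close: fully open they stand 13 mm farther back than shut.
Start: joints at [-1.433, 0.259, 0.021, 1.334, 0, 1.418], TCP at [157.688, -526.907, 231.279] pointing down, gripper open.
Joint ranges: [-3.04, 3.04], [-0.91, 1.82], [-1.04, 1.36], [-1.92, 1.95], [-1.52, 1.45], [-3.14, 3.14]. Speed limits (rad/s): [2.22, 2.22, 2.79, 3.14, 3.14, 3.14].

## Interface

Orientations are given as a rotation vector (axis times angle).
In Python, from workcell import r gives the robot as it stands.
- The arm moves only by the tool jog_arm, never from a script. Its argument "rows" is a list that holds one entry, the list of rows, each a list of 5 numbers: the opening, from -1 (shut) to 1 (fully open), then the shift along the world's x, y, z in mm, then the turn about the world's z in rad. In form: [[[gripper, x, y, z, spin], ...]]. A call has 1 to 5 rows; each row shifts and turns the commanded pose from where the row before left it; what a row does not reach is not made up. A row lasts 1/8 s, in which the tool goes at most 62.5 mm and 10.7 degrees, less where a joint would pass 70% of its speed; a pose out of reach is approached as far as the arm can. A call is refused whole if a number of a shift passes 62.5 or a number of a turn 0.188, either way. A call with a gripper value outside its range is refused whole. The fingers move at their own pace and stop on an object; the grip force is fixed at half the most. Time passes only in rows, so rows that do not move let the fingers close. It gives the time, the measured TCP pose, the force, the opening and the grip force at its end, in the units of the state.
- r.sense(): the state, without advancing time (a new reading comes with each control period).
- r.grab_frame(name): name is "scene" or "top" or "wrist"; returns (picture, depth): 384x512x3 uint8, blue, green, red; 384x512 float32, mm along the optical axis (not along the pixel's ray), 0 where there is no reading.
- r.get_calibration(name): a dict with "fx", "fy", "cx", "cy" (pixels), "k1" (the pictures are not rectified: a ray, as slopes to the right and down, at radius r is drawn at 1 + k1 r^2 times it, then the intrinsics apply), "eye" and "rotation" of the camera in the world. Camera axes: x right, y up, looking along -z (the intrinsics and any distortion apply to the point x, -y, -z); pixel columns grow to the right and rows downward; lengths in mm; the calibration is good to about 2 mm. A picture is of the moment at which its call begins: read the wrist's pose just before it. get_calibration takes no time and is no camera call; for the wrist camera it gives the pose at the moment of the call.
- r.close_job(): hands the job in; it is judged then, once.
Trained networks look in the newest picture that a camera, given by its name, has taken for a name from the list of things; names that differ only in an ending like _2 or _b are one class to them, and where a whole thing is asked for, a point or a joint stands for the part that bears it (a point fixed in the world has none). Each returns a list of dicts, best first, with "conf" (0 to 1); they miss things now and then, are a little off and sometimes report something else, mostly with a low value. They report only what shows in the picture. A call takes as long as a camera call.
- r.boxes_of(camera, target): "rect" ([centre column, centre row, width, height] in pixels, round what is visible of it).
The state is a dict: "clock": time; "qpos": joint angles; "joint_velocities": joint speeds; "effort": joint torques, N m; "ee_pos": TCP position; "orientation": TCP orientation; "ft_force": force on the tool from outside, world axes, zero at the start; "ft_torque": the same for the moment, N m; "finger_gap": opening from 0.0 (shut) to 1.0 (fully open); "gripper_force": force on a finger pad.
Only numpy, scipy, OpenCV 4.12 (cv2) and the standard library are available. Lean on these libraries where they do the work, as an engineer would, in place of code of your own. Each camera call takes 0.05 s, during which the arm holds its last target. There are 200 camera calls.

## Working session

There is one attempt and no reset: what is moved stays moved. The work goes in short steps, Python scripts to look and compute and a tool call to move; the robot and the scene stay as the last step left them, time stands still between calls to the robot, and variables do not carry over. Pictures are saved under pics/ and viewed, at most 10 in all, crops included, and the job is handed in when it is done.

Besides the shell and the picture viewer there is one more tool, called after "Request:" as a command line: name --argument value ..., lists and objects as JSON in quotes. jog_arm: Moves the arm, as the interface text tells. Its arguments: {"type":"object","properties":{"rows":{"type":"array"}},"required":["rows"]}

```bash
mkdir -p pics; ls
cat > h.py <<'E'
import numpy as np, cv2
from workcell import r
def ray(c,u,v):
    x=(u-c['cx'])/c['fx'];y=(v-c['cy'])/c['fy'];s=1.
    for _ in range(20):
        s=1+c['k1']*((x/s)**2+(y/s)**2)
    return np.array([x/s,-y/s,-1.])
def w(c,u,v,d): return np.array(c['eye'])+np.array(c['rotation'])@(ray(c,u,v)*d)
def cloud(c,D):
    H,W=D.shape;u,v=np.meshgrid(np.arange(W),np.arange(H))
    x=(u-c['cx'])/c['fx'];y=(v-c['cy'])/c['fy'];s=np.ones_like(x)
    for _ in range(20): s=1+c['k1']*((x/s)**2+(y/s)**2)
    P=np.stack([x/s*D,-y/s*D,-D],-1)
    return P@np.array(c['rotation']).T+np.array(c['eye'])
E
python3 - <<'E'
from h import *
print(r.sense())
ims=[]
for n in ['scene','top']:
    im,D=r.grab_frame(n);c=r.get_calibration(n);print(n,c)
    np.savez(''+n+'.npz',im=im,D=D)
    cv2.imwrite(f'pics/{n}1.png',cv2.resize(im,(800,600)))
    for t in ['stand','holder','drop','fob','drop_eye','blue_fob']:
        for b in r.boxes_of(n,t)[:2]:
            u,v=b['rect'][:2];d=D[int(v),int(u)]
            print(t,np.round(b['rect'],1),round(b['conf'],2),np.round(w(c,u,v,d)))
E
```

```text
pics
{'clock': 0.0, 'qpos': array([-1.43261562e+00,  2.59207571e-01,  2.07368639e-02,  1.33365334e+00,
        4.14703372e-06,  1.41820599e+00]), 'joint_velocities': array([-0.00071171, -0.00025696, -0.00078458,  0.00075591, -0.00191423,
        0.00036216]), 'effort': array([ 2.91345596e-04, -5.55640912e+01,  3.44525599e+01,  1.36686786e-02,
       -1.95228181e-04, -6.71683296e-06]), 'ee_pos': array([ 157.64396119, -526.63990895,  230.64799123]), 'orientation': array([-3.10713560e+00, -4.54942409e-01, -2.15309500e-05]), 'ft_force': array([-0.4150547 , -0.96916591, -0.61512066]), 'ft_torque': array([0.03024432, 0.04621632, 0.01755464]), 'gripper_force': 0.0, 'finger_gap': 0.9983901053286959}
scene {'fx': 353.39629737281376, 'fy': 353.39629737281376, 'cx': 255.22326957867608, 'cy': 187.91753270312216, 'k1': -0.022826517450520417, 'eye': array([1254.37998432, -441.58504925, 1089.14091964]), 'rotation': array([0.7038865 , 0.38961631, 0.97528054])}
stand [314.1 179.9  40.5  82.3] 0.75 [  -70. -1766.  -235.]
holder [212.4 219.1  23.6  21.1] 0.83 [ -260. -1956.  -425.]
holder [251.  207.1 
[... 373 characters left out ...]
8. ] 0.59 [   73. -1623.   -93.]
blue_fob [211.4 218.4  29.1  22.7] 0.45 [ -261. -1957.  -426.]
top {'fx': 360.1409722451909, 'fy': 360.1409722451909, 'cx': 258.5612301701263, 'cy': 188.5303720890181, 'k1': -0.11329791861500539, 'eye': array([ 423.31630221,   10.577686  , 1580.28510679]), 'rotation': array([ 0.06138414, -0.04506048, -1.57724453])}
stand [210.  178.8  45.   35.1] 0.88 [2900. 2488. 4057.]
holder [296.1 213.5  22.1  10.8] 0.78 [2691. 2278. 3848.]
drop [146.9 224.3  40.3  42.5] 0.74 [2788. 2376. 3945.]
drop_eye [300.9 211.4   9.2   8.9] 0.43 [2630. 2217. 3787.]
blue_fob [245.2 150.2   5.    8.6] 0.41 [2815. 2402. 3972.]
blue_fob [360.2 179.8  29.8  33.9] 0.28 [2880. 2467. 4037.]
```

```bash
python3 - <<'E'
s=open('h.py').read()
s=s.replace("from workcell import r\n","from workcell import r\ndef R(c): return cv2.Rodrigues(np.array(c['rotation'],float))[0]\n").replace("np.array(c['rotation'])@","R(c)@").replace("np.array(c['rotation']).T","R(c).T")
open('h.py','w').write(s)
E
python3 - <<'E'
from h import *
B={'scene':{'stand':(314,180),'holder':(212,219),'drop':(209.2,199.6),'case?':(154,280),'fob':(245,262),'blue':(298,240)},
'top':{'stand':(210,179),'holder':(296,213.5),'eye':(301,211),'blue':(245,150)}}
for n in B:
    D=np.load(n+'.npz')['D'];c=r.get_calibration(n);P=cloud(c,D)
    for k,(u,v) in B[n].items(): print(n,k,np.round(P[int(v),int(u)]))
    np.save(n+'_P.npy',P)
im=np.load('scene.npz')['im'][130:310,130:370]; cv2.imwrite('pics/scenec.png',cv2.resize(im,(800,600),interpolation=cv2.INTER_CUBIC))
E
```

```text
scene stand [444. 359.   0.]
scene holder [ 421. -127.   12.]
scene drop [ 440. -135.  151.]
scene case? [ 577. -415.   40.]
scene fob [ 678. -126.   51.]
scene blue [705.  76.  66.]
top stand [573. 238.  18.]
top holder [ 422. -123.  147.]
top eye [ 429. -135.  222.]
top blue [690.  82.  72.]
```

View pics/scenec.png

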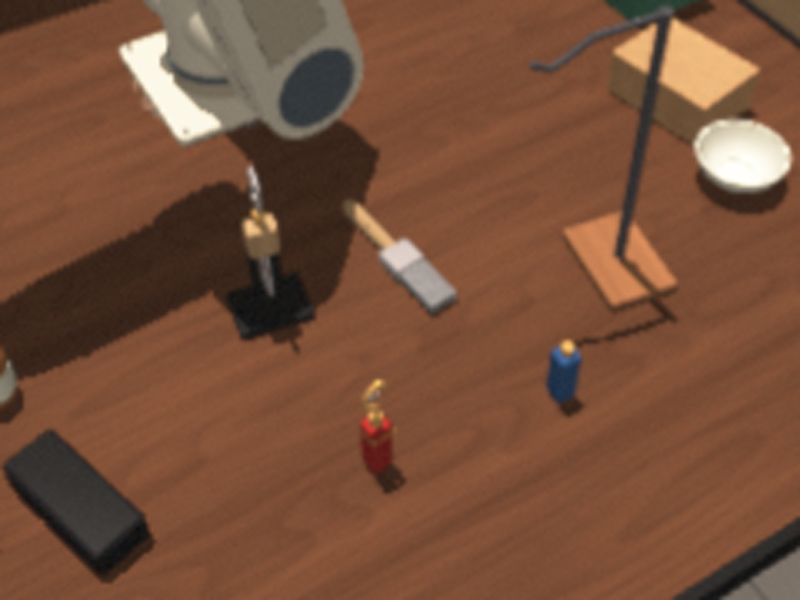

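View pics/top1.png

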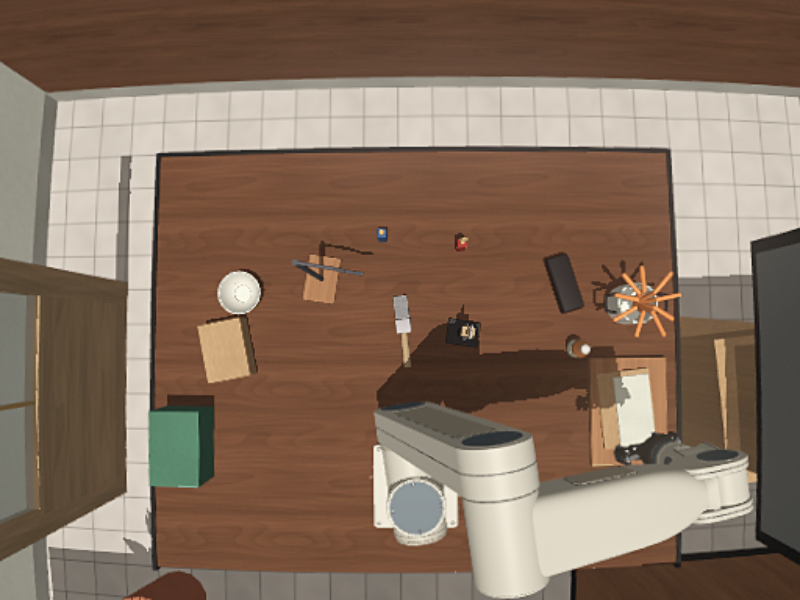

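Request:
jog_arm --rows '[[[1,0,20,55,0.18],[1,0,20,55,0.18],[1,0,20,55,0.18],[1,10,20,50,0.18],[1,20,20,50,0.18]]]'

```text
clock: 1.32
ee_pos: [187.1, -425.6, 488.0]
orientation: [2.585, 1.76, -0.008]
ft_force: [-14.7, 54.2, -2.0]
finger_gap: 0.998
gripper_force: 0.0
```

Request:
jog_arm --rows '[[[1,40,40,0,0.18],[1,40,40,0,0.18],[1,40,40,0,0.18],[1,40,40,0,0.18],[1,40,40,0,0.18]]]'

```text
clock: 1.95
ee_pos: [388.0, -224.0, 486.2]
orientation: [1.562, 2.712, 0.002]
ft_force: [0.4, -1.4, -0.1]
finger_gap: 1.004
gripper_force: 0.0
```

Request:
jog_arm --rows '[[[1,40,30,0,0.18],[1,30,20,0,0.18],[1,30,20,0,0.18],[1,0,0,0,0.18],[1,0,0,0,0.18]]]'

```text
clock: 2.58
ee_pos: [486.0, -154.5, 477.8]
orientation: [0.224, 3.116, 0.01]
ft_force: [-0.1, -0.1, 0.3]
finger_gap: 1.003
gripper_force: 0.0
```

Request:
jog_arm --rows '[[[1,57,-18,0,-0.16],[1,57,-18,0,0],[1,57,-18,0,0],[1,57,-18,0,0],[1,57,-18,0,0]]]'

```text
clock: 3.2
ee_pos: [727.9, -231.1, 399.0]
orientation: [0.468, 2.984, -0.03]
ft_force: [0.2, -0.5, 0.1]
finger_gap: 1.0
gripper_force: 0.0
```

```bash
cat > st.py <<'E'
from h import *
s=r.sense();M=cv2.Rodrigues(s['orientation'])[0]
print(np.round(s['clock'],2),np.round(s['ee_pos'],1),'q',np.round(s['qpos'],3),'F',np.round(s['ft_force'],1),'gap',round(s['finger_gap'],3))
z=M[:,2];y=M[:,1]
print('tz',np.round(z,3),'tilt',round(np.degrees(np.arccos(-z[2])),1),'dir',round(np.arctan2(z[1],z[0]),3),'ty',np.round(y,3),'yaw',round(np.arctan2(y[1],y[0]),3),'grasp',np.round(s['ee_pos']-19*z,1))
E
python3 st.py
```

```text
3.2 [ 727.9 -231.1  399. ] q [-0.422  0.696  1.195  1.948  0.013 -0.11 ] F [ 0.2 -0.5  0.1] gap 1.0
tz [ 0.116 -0.038 -0.993] tilt 7.0 dir -0.316 ty [ 0.306  0.952 -0.001] yaw 1.26 grasp [ 725.7 -230.4  417.9]
```

Request:
jog_arm --rows '[[[1,10,-3,60,0],[1,10,-3,60,0],[1,10,-3,60,0],[1,10,-3,60,0],[1,10,-3,60,0]]]'

```text
clock: 3.82
ee_pos: [676.6, -213.4, 544.0]
orientation: [0.436, 2.774, -0.094]
ft_force: [0.3, 1.1, -1.1]
finger_gap: 1.003
gripper_force: 0.0
```

```bash
python3 st.py
```

```text
3.82 [ 676.6 -213.4  544. ] q [-0.435  0.52   1.234  1.948  0.027 -0.119] F [ 0.3  1.1 -1.1] gap 1.003
tz [ 0.311 -0.114 -0.943] tilt 19.4 dir -0.352 ty [ 0.309  0.951 -0.013] yaw 1.257 grasp [ 670.7 -211.2  561.9]
```

Request:
jog_arm --rows '[[[1,25,-7,55,0],[1,25,-7,55,0],[1,25,-7,55,0],[1,25,-7,55,0],[1,25,-7,55,0]]]'

```text
clock: 4.45
ee_pos: [666.1, -207.9, 628.2]
orientation: [0.407, 2.604, -0.126]
ft_force: [-0.3, 0.0, 0.9]
finger_gap: 0.999
gripper_force: 0.0
```

```bash
python3 st.py
```

```text
4.45 [ 666.1 -207.9  628.2] q [-0.444  0.477  1.363  1.948  0.051 -0.121] F [-0.3  0.   0.9] gap 0.999
tz [ 0.461 -0.163 -0.872] tilt 29.3 dir -0.339 ty [ 0.309  0.951 -0.014] yaw 1.257 grasp [ 657.4 -204.8  644.8]
```

Request:
jog_arm --rows '[[[1,0,0,60,0],[1,0,0,60,0],[1,0,0,60,0],[1,0,0,60,0]]]'

```text
clock: 4.95
ee_pos: [594.3, -185.3, 721.0]
orientation: [0.386, 2.464, -0.157]
ft_force: [1.3, -0.6, -0.5]
finger_gap: 1.002
gripper_force: 0.0
```

```bash
python3 st.py
```

```text
4.95 [ 594.3 -185.3  721. ] q [-0.476  0.336  1.363  1.948  0.082 -0.138] F [ 1.3 -0.6 -0.5] gap 1.002
tz [ 0.574 -0.204 -0.793] tilt 37.5 dir -0.341 ty [ 0.312  0.95  -0.019] yaw 1.254 grasp [ 583.4 -181.4  736.1]
```

Request:
jog_arm --rows '[[[1,0,0,50,0],[1,-30,10,-30,0.18],[1,-30,10,-30,0.18],[1,-20,10,-40,0.18],[1,-20,10,-40,0.18]]]'

```text
clock: 5.58
ee_pos: [495.9, -147.2, 614.4]
orientation: [-0.401, 2.437, 0.112]
ft_force: [0.3, -0.3, -1.2]
finger_gap: 1.003
gripper_force: 0.0
```

```bash
python3 st.py
python3 - <<'E'
from h import *
T=np.load('top_P.npy');S=np.load('scene_P.npy')
def rect(P,cen,rad,z0,z1,nm):
    m=(np.hypot(P[...,0]-cen[0],P[...,1]-cen[1])<rad)&(P[...,2]>z0)&(P[...,2]<z1)
    q=P[m]; 
    if len(q)<3: print(nm,len(q));return
    rr=cv2.minAreaRect(q[:,:2].astype(np.float32)); print(nm,len(q),'rect',np.round(rr[0],1),np.round(rr[1],1),round(rr[2],1),'mean',np.round(q.mean(0),1),'zmax',round(q[:,2].max()))
for n,P in (('top',T),('scene',S)):
    rect(P,(422,-125),70,8,17,n+' holderplate')
    rect(P,(425,-130),40,125,165,n+' dropblock')
    rect(P,(428,-135),40,170,260,n+' eye')
    rect(P,(573,238),100,9,20,n+' foot')
    rect(P,(590,200),200,300,400,n+' arm')
    rect(P,(678,-126),45,20,80,n+' fob')
    rect(P,(678,-126),45,90,160,n+' fobhook')
    rect(P,(697,80),45,20,100,n+' blue')
for n,P in (('top',T),('scene',S)):
    m=(P[...,2]>300)&(P[...,2]<420)&(np.hypot(P[...,0]-590,P[...,1]-180)<200)
    q=P[m]; q=q[np.argsort(q[:,1])]; print(n,len(q)); print(np.round(q[::max(1,len(q)//16)]).tolist())
E
```

```text
5.58 [ 495.9 -147.2  614.4] q [-0.783  0.005  0.537  1.739  0.582 -0.999] F [ 0.3 -0.3 -1.2] gap 1.003
tz [ 0.599  0.18  -0.781] tilt 38.7 dir 0.292 ty [-0.313  0.949 -0.021] yaw 1.889 grasp [ 484.6 -150.7  629.2]
top holderplate 181 rect [ 421.7 -133.3] [92.4 73.4] 79.4 mean [ 422.1 -131.9   12. ] zmax 17
top dropblock 44 rect [ 425.9 -135.5] [33.2 27.7] 79.9 mean [ 425.8 -132.   148. ] zmax 160
top eye 21 rect [ 425.6 -135.7] [ 6.1 31.2] 74.8 mean [ 425.9 -135.8  208.2] zmax 229
top foot 440 rect [570.1 244.7] [147.3 144.5] 64.5 mean [571.8 257.6  13.3] zmax 20
top arm 126 rect [567.5 190. ] [156.   11.5] 82.2 mean [567.8 199.7 366.6] zmax 384
top fob 39 rect [ 666.7 -129.1] [26.6 26.1] 1.0 mean [ 661.8 -128.    64.3] zmax 79
top fobhook 14 rect [ 666.1 -130.2] [ 4.7 21.4] 7.4 mean [ 666.6 -130.8  124.8] zmax 145
top blue 52 rect [695.   86.7] [25.7 25.6] 88.4 mean [692.6  86.2  67.1] zmax 88
scene holderplate 269 rect [ 424.1 -133.6] [90.5 73.3] 80.3 mean [ 429.6 -136.1   12.7] zmax 17
scene dropblock 99 rect [ 429.1 -134.8] [34.4 28.4] 77.0 mean [ 433.  -136.8  144.6] zmax 165
sc
[... 643 characters left out ...]
[560.0, 164.0, 362.0], [563.0, 174.0, 370.0], [569.0, 183.0, 376.0], [565.0, 193.0, 379.0], [573.0, 203.0, 376.0], [572.0, 213.0, 379.0], [573.0, 224.0, 378.0], [569.0, 231.0, 375.0], [576.0, 244.0, 378.0], [580.0, 251.0, 376.0], [574.0, 255.0, 338.0], [573.0, 257.0, 379.0], [571.0, 261.0, 362.0]]
scene 194
[[556.0, 114.0, 359.0], [557.0, 130.0, 353.0], [561.0, 147.0, 353.0], [564.0, 160.0, 366.0], [567.0, 173.0, 371.0], [569.0, 184.0, 372.0], [570.0, 202.0, 374.0], [571.0, 218.0, 381.0], [574.0, 236.0, 379.0], [578.0, 253.0, 363.0], [577.0, 255.0, 310.0], [583.0, 256.0, 327.0], [582.0, 257.0, 348.0], [583.0, 258.0, 360.0], [586.0, 260.0, 319.0], [585.0, 262.0, 377.0], [582.0, 265.0, 349.0]]
```

Request:
jog_arm --rows '[[[1,15,55,15,0],[1,15,55,15,0],[1,15,55,15,0],[1,15,55,15,0],[1,15,55,15,0]]]'

```text
clock: 6.2
ee_pos: [572.1, 128.3, 690.8]
orientation: [-0.394, 2.439, 0.111]
ft_force: [0.7, -0.6, 0.5]
finger_gap: 0.995
gripper_force: 0.0
```

Request:
jog_arm --rows '[[[1,15,45,35,0],[1,0,0,60,0],[1,0,0,60,0],[1,0,0,60,0]]]'

```text
clock: 6.7
ee_pos: [544.5, 146.0, 783.1]
orientation: [-0.376, 2.345, 0.117]
ft_force: [0.1, -0.9, 0.5]
finger_gap: 1.001
gripper_force: 0.0
```

```bash
python3 st.py
```

```text
6.7 [544.5 146.  783.1] q [ 0.016  0.232  1.36   1.946  0.183 -0.23 ] F [ 0.1 -0.9  0.5] gap 1.001
tz [ 0.669  0.193 -0.718] tilt 44.1 dir 0.281 ty [-0.303  0.953 -0.026] yaw 1.879 grasp [531.8 142.3 796.8]
```

Request:
jog_arm --rows '[[[1,-13,-37,-44,0.18],[1,-13,-37,-44,0.18],[1,-13,-37,-44,0.18],[1,-13,-37,-44,0.18],[1,-13,-37,-44,0.18]]]'

```text
clock: 7.32
ee_pos: [505.2, 19.0, 597.9]
orientation: [-1.162, 2.143, 0.381]
ft_force: [1.8, -0.4, -0.1]
finger_gap: 1.001
gripper_force: 0.0
```

Request:
jog_arm --rows '[[[1,-13,-37,-44,0.18],[1,-13,-37,-44,0],[1,-13,-37,-44,0],[1,-13,-37,-44,0],[1,-13,-37,-44,0]]]'

```text
clock: 7.95
ee_pos: [448.2, -151.3, 360.4]
orientation: [-1.333, 2.06, 0.424]
ft_force: [1.0, -0.4, 0.2]
finger_gap: 1.003
gripper_force: 0.0
```

Request:
jog_arm --rows '[[[1,-13,-37,-43,0],[1,0,0,0,0]]]'

```text
clock: 8.2
ee_pos: [435.2, -189.1, 315.8]
orientation: [-1.327, 2.063, 0.431]
ft_force: [0.0, -0.1, 0.3]
finger_gap: 1.004
gripper_force: 0.0
```

```bash
cat > see.py <<'E'
from h import *
import sys
n,out=sys.argv[1],sys.argv[2]
c=r.get_calibration(n)
im,D=r.grab_frame(n); P=cloud(c,D); np.savez(out+'.npz',im=im,D=D,P=P)
cv2.imwrite('pics/'+out+'.png',cv2.resize(im,(800,600)))
E
python3 st.py; python3 see.py wrist w1
```

```text
8.2 [ 435.2 -189.1  315.8] q [-0.99   0.225 -0.021  1.709  0.643 -2.263] F [ 0.  -0.1  0.3] gap 1.004
tz [ 0.336  0.58  -0.742] tilt 42.1 dir 1.045 ty [-0.897  0.436 -0.065] yaw 2.689 grasp [ 428.8 -200.1  329.9]
```

View pics/w1.png

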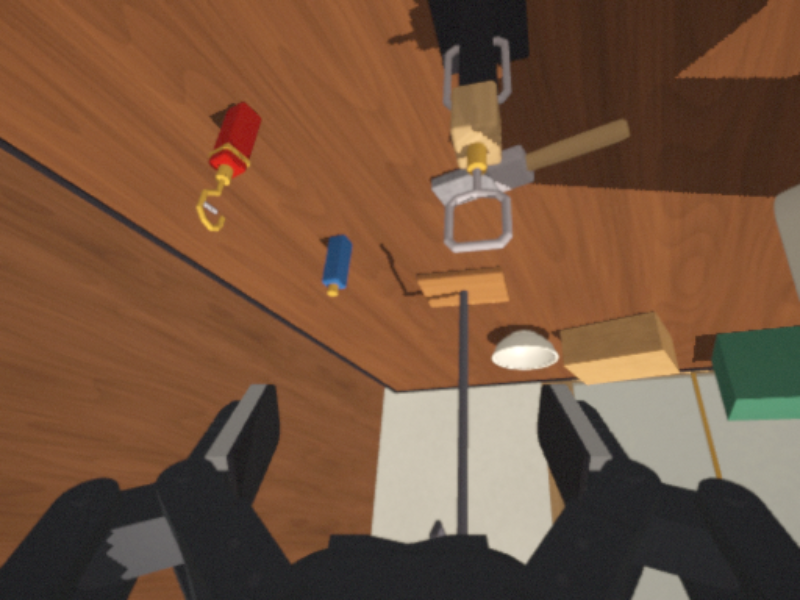

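```bash
cat > obj.py <<'E'
from h import *
def rect(P,cen,rad,z0,z1,nm):
    m=(np.hypot(P[...,0]-cen[0],P[...,1]-cen[1])<rad)&(P[...,2]>z0)&(P[...,2]<z1)
    q=P[m]
    if len(q)<3: print(nm,len(q));return
    rr=cv2.minAreaRect(q[:,:2].astype(np.float32)); a=rr[2]
    print(nm,len(q),'rect',np.round(rr[0],1),np.round(rr[1],1),round(a,1),'mean',np.round(q.mean(0),1),'z',np.round([q[:,2].min(),q[:,2].max()],1))
E
python3 - <<'E'
from obj import *
P=np.load('w1.npz')['P']
rect(P,(425,-135),60,8,14,'plate')
rect(P,(426,-135),28,114,148,'block')
rect(P,(426,-135),28,144,154,'blocktop')
rect(P,(426,-135),28,185,235,'eye')
rect(P,(426,-135),28,14,100,'low')
rect(P,(668,-129),30,10,76,'fob')
rect(P,(668,-129),30,70,79,'fobtop')
rect(P,(668,-129),30,95,150,'fobhook')
s=r.sense();c=r.get_calibration('wrist');M=cv2.Rodrigues(s['orientation'])[0]
print('cam in tool',np.round(M.T@(np.array(c['eye'])-s['ee_pos'])), np.round(M.T@R(c)[:,2],2))
m=(np.hypot(P[...,0]-426,P[...,1]+135)<28)&(P[...,2]>14)&(P[...,2]<108); q=P[m]; q=q[np.argsort(q[:,2])]; print(np.round(q[::max(1,len(q)//25)]).astype(int).tolist())
E
```

```text
plate 1330 rect [ 426.6 -123.2] [62.2 70. ] 79.9 mean [ 424.6 -124.7   11.5] z [ 8.  13.8]
block 817 rect [ 426.  -137.1] [34.7 27.9] 79.0 mean [ 422.3 -150.8  132.6] z [114. 148.]
blocktop 716 rect [ 426.  -137.1] [34.6 27.9] 78.3 mean [ 424.4 -141.8  148.7] z [144.1 154. ]
eye 739 rect [ 426.5 -136.8] [ 5.5 37.4] 79.6 mean [ 426.2 -137.5  206.7] z [185.3 225.3]
low 1394 rect [ 423.  -140.7] [30.1 40.4] 52.7 mean [ 422.1 -146.7   64.4] z [14.2 99.9]
fob 899 rect [ 666.4 -130.5] [26.6 26.2] 7.7 mean [ 660.  -135.1   47.5] z [10.2 75.5]
fobtop 186 rect [ 666.3 -130.8] [23.9 25. ] 8.5 mean [ 663.7 -133.1   73.1] z [70.  78.9]
fobhook 232 rect [ 666.8 -130.4] [ 6. 27.] 6.9 mean [ 666.5 -132.8  122.8] z [ 95.  139.8]
cam in tool [  85.   -1. -142.] [ 0.33 -0.   -0.94]
[[416, -126, 14], [422, -151, 26], [412, -150, 31], [415, -150, 37], [421, -151, 42], [430, -153, 47], [408, -135, 50], [411, -132, 53], [411, -150, 55], [416, -127, 58], [416, -119, 61], [429, -152, 64], [444, -141, 67], [445, -143, 70], [416, -122, 74], [408, -135, 77], [407, -135, 80], [444, -142, 84], [412, -150, 87], [445, -140, 90], [429, -152, 93], [416, -150, 96], [446, -142, 98], [428, -152, 102], [406, -131, 104], [415, -150, 107]]
```

Request:
jog_arm --rows '[[[1,-17,-21,-42,0.13],[1,-17,-21,-42,0.13],[1,0,0,0,0]]]'

```text
clock: 8.62
ee_pos: [403.0, -230.1, 232.8]
orientation: [-1.607, 1.893, 0.544]
ft_force: [0.4, 0.3, 0.4]
finger_gap: 0.999
gripper_force: 0.0
```

```bash
python3 st.py
python3 - <<'E'
from obj import *
P=np.load('w1.npz')['P']
a=1.379;d=P[...,:2]-np.array([426.2,-137]);x=d@[np.cos(a),np.sin(a)];y=d@[-np.sin(a),np.cos(a)]
for s in (1,-1):
    m=(abs(x)<8)&(s*y>14)&(s*y<26)&(P[...,2]>15)&(P[...,2]<112)
    print(s,m.sum(),np.round(np.sort(P[m][:,2])[:8],1),np.histogram(P[m][:,2],bins=range(12,112,5))[0], x[m].mean(),y[m].mean())
m=(abs(x)<6)&(abs(y)<14)&(P[...,2]>15)&(P[...,2]<70);print(m.sum(),np.round(np.percentile(P[m][:,2],[0,50,100]),1) if m.sum() else 0)
E
```

```text
8.62 [ 403.  -230.1  232.8] q [-1.028  0.385 -0.025  1.721  0.504 -2.583] F [0.4 0.3 0.4] gap 0.999
tz [ 0.173  0.648 -0.742] tilt 42.1 dir 1.309 ty [-0.98   0.187 -0.066] yaw 2.953 grasp [ 399.7 -242.4  246.9]
1 227 [46.6 47.  47.2 48.1 48.9 49.3 49.3 49.7] [ 0  0  0  0  0  0  2 18 21 15 15 17 10 13 16 16 16 18 20] -0.6473563693318712 19.05771598506151
-1 181 [47.4 47.8 47.9 48.8 50.  50.1 50.1 50.2] [ 0  0  0  0  0  0  0 14 19 14 11 11 12 13 13 15 17 15 16] -0.5981943560190424 -18.9738460662241
18 [47.3 50.1 52. ]
```

Request:
jog_arm --rows '[[[1,7,26,-30,0],[1,7,26,-30,0],[1,6,26,-30,0],[1,6,25,-30,0],[1,0,0,0,0]]]'

```text
clock: 9.25
ee_pos: [429.3, -124.6, 115.2]
orientation: [-1.609, 1.892, 0.542]
ft_force: [-0.8, -0.0, 0.6]
finger_gap: 1.0
gripper_force: 0.0
```

```bash
python3 st.py; python3 see.py scene s2
python3 - <<'E'
import cv2;im=cv2.imread('pics/s2.png');cv2.imwrite('pics/s2c.png',cv2.resize(im[220:400,200:440],(800,600)))
E
```

```text
9.25 [ 429.3 -124.6  115.2] q [-0.866  0.38  -0.357  1.307  0.584 -2.42 ] F [-0.8 -0.   0.6] gap 1.0
tz [ 0.174  0.647 -0.743] tilt 42.0 dir 1.308 ty [-0.98   0.185 -0.068] yaw 2.955 grasp [ 426.  -136.9  129.3]
```

View pics/s2c.png

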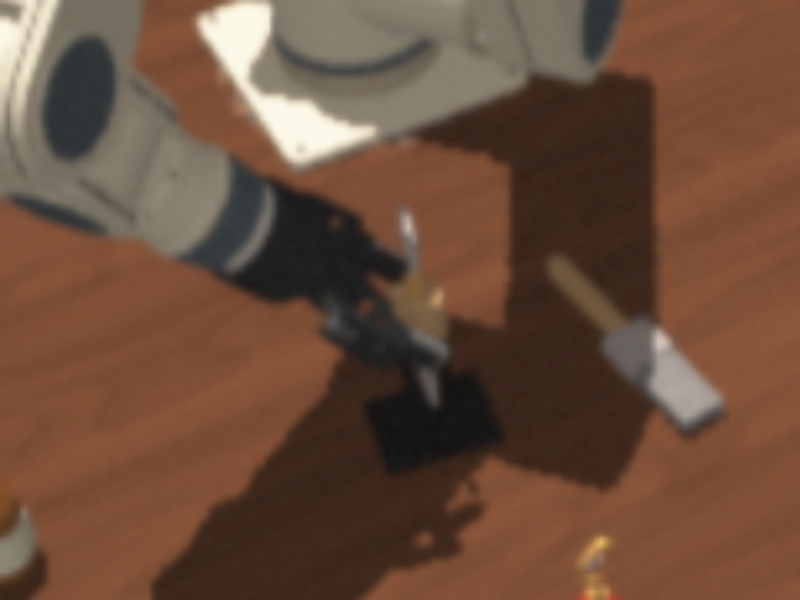

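Request:
jog_arm --rows '[[[1,0,-3,-2,0],[-1,0,0,0,0],[-1,0,0,0,0],[-1,0,0,0,0],[-1,0,0,0,0]]]'

```text
clock: 9.93
ee_pos: [429.7, -131.0, 113.5]
orientation: [-1.606, 1.893, 0.541]
ft_force: [-6.6, -6.1, 49.7]
finger_gap: 0.319
gripper_force: 85.9
```

Request:
jog_arm --rows '[[[-1,0,0,0,0],[-1,0,0,0,0],[-1,0,0,0,0]]]'

```text
clock: 10.3
ee_pos: [430.1, -130.9, 113.7]
orientation: [-1.606, 1.893, 0.539]
ft_force: [-6.9, -6.3, 27.5]
finger_gap: 0.318
gripper_force: 87.9
```

Request:
jog_arm --rows '[[[-1,0,0,10,0],[-1,0,0,30,0],[-1,0,0,40,0],[-1,0,0,40,0],[-1,0,0,27,0]]]'

```text
clock: 10.92
ee_pos: [429.3, -130.2, 260.0]
orientation: [-1.609, 1.893, 0.542]
ft_force: [1.3, 0.0, -3.2]
finger_gap: 0.318
gripper_force: 82.8
```

Request:
jog_arm --rows '[[[-1,13,23,0,0],[-1,20,37,0,0],[-1,20,37,0,0],[-1,20,37,0,0],[-1,20,37,0,0]]]'

```text
clock: 11.55
ee_pos: [522.6, 42.2, 258.3]
orientation: [-1.608, 1.893, 0.544]
ft_force: [0.0, -0.3, -2.8]
finger_gap: 0.318
gripper_force: 83.1
```

Request:
jog_arm --rows '[[[-1,12,22,0,0],[-1,10,10,0,0],[-1,0,0,0,0],[-1,0,0,0,0]]]'

```text
clock: 12.05
ee_pos: [544.1, 72.1, 258.2]
orientation: [-1.608, 1.894, 0.543]
ft_force: [-1.1, 0.2, -2.2]
finger_gap: 0.317
gripper_force: 82.9
```

```bash
python3 st.py; python3 see.py wrist w3;python3 see.py scene s3; python3 see.py top t3
python3 - <<'E'
import cv2;import numpy as np
a=cv2.imread('pics/w3.png');b=np.load('s3.npz')['im'][110:260,180:380]
cv2.imwrite('pics/c3.png',np.vstack([cv2.resize(a,(400,300)),cv2.resize(b,(400,300))]))
E
```

```text
12.05 [544.1  72.1 258.2] q [-0.401  0.227 -0.149  1.32   0.725 -1.857] F [-1.1  0.2 -2.2] gap 0.317
tz [ 0.173  0.647 -0.743] tilt 42.0 dir 1.309 ty [-0.98   0.187 -0.066] yaw 2.953 grasp [540.9  59.8 272.4]
```

View pics/c3.png

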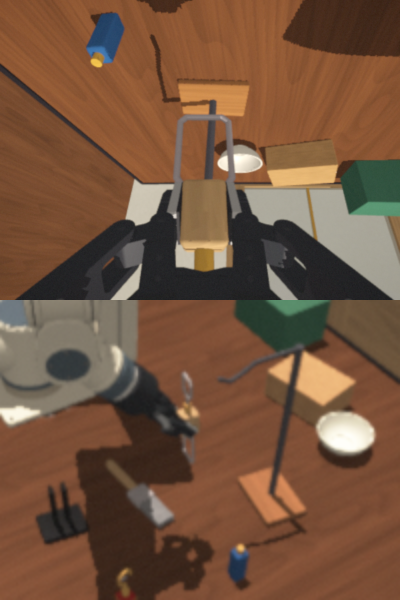

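Run:
```python
from obj import *
for n in ('s3','t3'):
    P=np.load(n+'.npz')['P']
    rect(P,(540,66),28,330,375,n+' eye')
    rect(P,(540,66),32,296,325,n+' neck')
    rect(P,(540,66),24,285,297,n+' block?')
    rect(P,(560,190),95,325,392,n+' arm')
    m=(np.hypot(P[...,0]-540,P[...,1]-66)<30)&(P[...,2]>315)&(P[...,2]<375); q=P[m]; q=q[np.argsort(q[:,2])];print(np.round(q[::2]).astype(int).tolist())
P=np.load('w3.npz')['P']
s=r.sense();M=cv2.Rodrigues(s['orientation'])[0]
a=1.379;o=np.array([540.3,66]);d=P[...,:2]-o;x=d@[np.cos(a),np.sin(a)];y=d@[-np.sin(a),np.cos(a)]
m=(abs(x)<15)&(abs(y)<30)&(P[...,2]>165)&(P[...,2]<245)
q=np.c_[x[m],y[m],P[m][:,2]]
for lo in range(165,245,10):
    k=q[(q[:,2]>=lo)&(q[:,2]<lo+10)]
    if len(k): print(lo,len(k),'L',np.round(k[k[:,1]<-5].mean(0),1) if (k[:,1]<-5).any() else 0,'R',np.round(k[k[:,1]>5].mean(0),1) if (k[:,1]>5).any() else 0,'zmin',round(k[:,2].min(),1))
```

```text
s3 eye 43 rect [538.2  66.2] [ 6.3 36.2] 77.0 mean [536.9  66.3 352.1] z [331.7 371.9]
s3 neck 59 rect [539.   61.7] [40.  48.4] 87.3 mean [541.8  63.  305.3] z [296.  323.4]
s3 block? 45 rect [545.6  68.4] [30.8 36.5] 69.8 mean [546.9  68.3 292.7] z [285.5 296.9]
s3 arm 170 rect [566.3 190.9] [155.2  13.9] 79.3 mean [571.4 209.4 363.7] z [327.4 383.7]
[[542, 64, 315], [545, 66, 316], [546, 41, 320], [538, 70, 322], [540, 65, 326], [533, 69, 332], [550, 65, 334], [545, 65, 334], [542, 67, 335], [523, 71, 337], [522, 68, 342], [554, 62, 343], [520, 69, 344], [555, 65, 346], [521, 68, 349], [554, 62, 350], [554, 66, 353], [522, 67, 354], [551, 63, 356], [520, 68, 357], [521, 68, 362], [522, 67, 367], [537, 68, 369], [526, 68, 369], [546, 62, 370], [531, 65, 370], [544, 63, 372]]
t3 eye 18 rect [535.4  65.1] [ 4.3 34.3] 80.9 mean [535.3  65.1 364.6] z [334.3 370.7]
t3 neck 38 rect [538.3  51.4] [44.8 38.4] 30.5 mean [539.9  52.7 305.1] z [296.1 324.3]
t3 block? 59 rect [538.3  66.9] [32.6 36.4] 88.7 mean [540.1  65.5 293. ] z [285.5 296.9]
t3 arm 123 rect [567.6 189.3] [154.7  11.4] 82.2 mean [567.6 198.4 368. ] z [325.2 387.6]
[[540, 71, 316], [546, 39, 321], [519, 69, 358], [552, 62, 363], [542, 65, 364], [528, 65, 365], [525, 69, 367], [548, 62, 367], [545, 65, 370], [538, 65, 370], [545, 62, 371]]
185 274 L [  2.9 -13.3 193.8] R [  3.1   7.9 193.4] zmin 190.7
195 308 L [  3.4 -21.3 198.2] R [  2.8  12.2 199.4] zmin 195.0
205 209 L [  2.6 -26.1 210.1] R [  2.3  13.4 209.9] zmin 205.0
215 229 L [  2.2 -25.4 220.2] R [  1.9  14.1 219.9] zmin 215.0
225 254 L [  1.8 -24.8 230.2] R [  1.5  14.7 230. ] zmin 225.0
235 274 L [  1.4 -24.2 240.3] R [  1.2  15.4 240.1] zmin 235.1
```

Request:
jog_arm --rows '[[[-1,10,-2,0,0],[-1,2,14,0,0],[-1,2,14,0,0],[-1,2,14,0,0],[-1,0,0,0,0]]]'

```text
clock: 12.82
ee_pos: [559.9, 114.4, 258.8]
orientation: [-1.61, 1.891, 0.543]
ft_force: [-0.1, -0.4, -2.4]
finger_gap: 0.316
gripper_force: 82.9
```

```bash
python3 st.py; python3 see.py scene s4; python3 see.py top t4
python3 - <<'E'
from obj import *
for n in ('s4','t4'):
    P=np.load(n+'.npz')['P']
    m=(np.hypot(P[...,0]-553,P[...,1]-108)<30)&(P[...,2]>325)&(P[...,2]<378); q=P[m]; q=q[np.argsort(q[:,1])];print(len(q),np.round(q).astype(int).tolist())
a=np.load('s4.npz')['im'][110:200,210:330]
cv2.imwrite('pics/c4.png',cv2.resize(a,(800,600),interpolation=cv2.INTER_CUBIC))
E
```

```text
12.82 [559.9 114.4 258.8] q [-0.312  0.226 -0.147  1.244  0.733 -1.741] F [-0.1 -0.4 -2.4] gap 0.316
tz [ 0.172  0.647 -0.742] tilt 42.1 dir 1.311 ty [-0.981  0.184 -0.067] yaw 2.956 grasp [556.6 102.1 272.9]
54 [[564, 103, 373], [570, 105, 352], [569, 105, 360], [566, 105, 337], [563, 105, 367], [565, 105, 340], [570, 106, 347], [568, 106, 355], [566, 106, 366], [569, 107, 342], [560, 107, 373], [569, 107, 338], [564, 107, 372], [566, 107, 361], [546, 107, 338], [557, 108, 333], [547, 108, 372], [564, 108, 367], [552, 108, 367], [552, 108, 371], [547, 108, 367], [556, 108, 336], [550, 109, 336], [556, 109, 328], [542, 110, 338], [538, 110, 365], [540, 110, 349], [539, 111, 361], [548, 111, 329], [546, 111, 336], [547, 112, 370], [539, 112, 339], [537, 112, 355], [541, 112, 370], [535, 112, 366], [536, 113, 349], [549, 113, 333], [537, 113, 341], [557, 117, 363], [558, 117, 359], [557, 118, 354], [558, 121, 358], [557, 122, 353], [561, 123, 355], [555, 123, 359], [558, 125, 356], [555, 127, 356], [559, 129, 351], [558, 130, 354], [561, 131, 351], [558, 133, 352], [561, 136, 349], [561, 136, 345], [559, 137, 351]]
36 [[562, 102, 368], [566, 102, 368], [555, 105, 337], [563, 105, 333], [560, 105, 328], [562, 105, 372], [545, 106, 370], [566, 106, 369], [559, 106, 368], [549, 106, 368], [552, 106, 366], [556, 106, 366], [538, 108, 339], [541, 108, 337], [546, 109, 331], [552, 109, 370], [549, 109, 369], [545, 109, 369], [542, 109, 368], [539, 109, 366], [536, 110, 364], [553, 113, 358], [557, 114, 357], [556, 117, 361], [553, 117, 359], [553, 120, 359], [557, 120, 356], [553, 124, 359], [557, 124, 356], [557, 127, 355], [554, 128, 351], [554, 131, 351], [558, 131, 349], [558, 135, 349], [562, 135, 346], [555, 135, 344]]
```

View pics/c4.png

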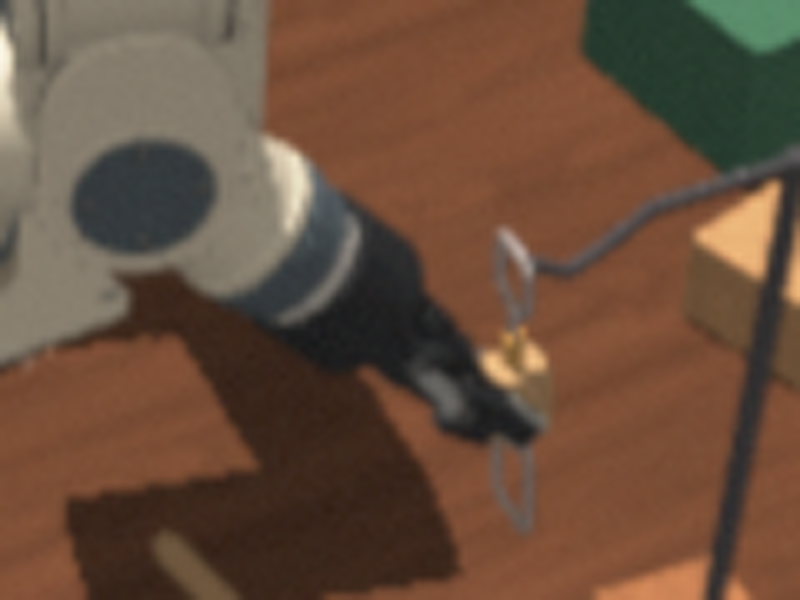

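Request:
jog_arm --rows '[[[-1,2,10,0,0],[-1,2,10,0,0],[-1,1,9,0,0],[-1,0,0,0,0]]]'

```text
clock: 13.42
ee_pos: [565.1, 142.7, 258.6]
orientation: [-1.609, 1.892, 0.543]
ft_force: [-0.1, 0.9, -3.2]
finger_gap: 0.322
gripper_force: 82.9
```

Request:
jog_arm --rows '[[[-1,0,0,-4,0],[-1,0,0,-4,0],[-1,0,0,-4,0],[-1,0,0,0,0]]]'

```text
clock: 13.92
ee_pos: [565.2, 141.8, 246.1]
orientation: [-1.608, 1.893, 0.544]
ft_force: [-1.0, -0.1, -2.4]
finger_gap: 0.316
gripper_force: 82.9
```

Request:
jog_arm --rows '[[[-1,0,0,-2,0],[-1,0,0,-1,0],[-1,0,0,0,0]]]'

```text
clock: 14.3
ee_pos: [565.5, 142.0, 243.9]
orientation: [-1.608, 1.892, 0.542]
ft_force: [0.2, 0.3, 0.1]
finger_gap: 0.315
gripper_force: 83.2
```

Request:
jog_arm --rows '[[[-1,0,0,-1,0],[-1,0,0,0,0]]]'

```text
clock: 14.55
ee_pos: [565.7, 142.1, 243.6]
orientation: [-1.608, 1.891, 0.542]
ft_force: [-1.1, 0.8, 6.2]
finger_gap: 0.321
gripper_force: 84.0
```

```bash
python3 st.py; python3 see.py scene s5; python3 see.py top t5
python3 - <<'E'
from obj import *
for n in ('s5','t5'):
    P=np.load(n+'.npz')['P']
    m=(np.hypot(P[...,0]-558,P[...,1]-137)<30)&(P[...,2]>305)&(P[...,2]<378); q=P[m]; q=q[np.argsort(q[:,1])];print(len(q),np.round(q).astype(int).tolist())
E
```

```text
14.55 [565.7 142.1 243.6] q [-0.257  0.229 -0.185  1.152  0.735 -1.664] F [-1.1  0.8  6.2] gap 0.321
tz [ 0.175  0.648 -0.742] tilt 42.1 dir 1.307 ty [-0.98   0.186 -0.068] yaw 2.954 grasp [562.4 129.8 257.7]
87 [[565, 109, 307], [542, 113, 306], [556, 114, 359], [554, 115, 361], [557, 117, 359], [556, 118, 362], [556, 119, 353], [556, 122, 356], [555, 123, 359], [556, 123, 351], [560, 124, 354], [559, 124, 357], [562, 127, 354], [553, 129, 354], [557, 130, 353], [562, 131, 352], [572, 131, 351], [572, 132, 342], [571, 133, 345], [574, 133, 326], [573, 133, 333], [572, 133, 337], [577, 134, 336], [572, 134, 328], [577, 134, 327], [568, 134, 351], [574, 135, 346], [561, 135, 358], [556, 135, 351], [572, 135, 319], [561, 135, 354], [574, 135, 338], [566, 135, 319], [574, 135, 341], [566, 136, 353], [565, 136, 357], [559, 136, 318], [561, 136, 345], [575, 136, 329], [548, 136, 353], [571, 136, 352], [554, 137, 352], [560, 137, 309], [570, 137, 347], [558, 137, 312], [551, 137, 320], [545, 138, 320], [558, 138, 347], [562, 138, 319], [551, 138, 354], [551, 138, 315], [545, 138, 354], [54
[... 779 characters left out ...]
7], [554, 131, 353], [568, 131, 351], [572, 131, 350], [568, 134, 324], [564, 134, 355], [554, 134, 319], [568, 134, 354], [561, 134, 354], [565, 135, 317], [547, 135, 353], [558, 135, 352], [554, 135, 352], [551, 135, 351], [572, 135, 350], [542, 136, 337], [554, 138, 356], [547, 138, 321], [547, 138, 355], [543, 138, 355], [551, 138, 353], [540, 138, 353], [558, 138, 352], [562, 139, 347], [561, 141, 352], [558, 141, 352], [561, 145, 353], [558, 145, 350], [558, 148, 353], [561, 148, 352], [564, 151, 356], [557, 151, 355], [561, 152, 354], [561, 155, 357], [564, 155, 356], [558, 155, 352], [564, 158, 361], [560, 158, 358], [560, 161, 362], [564, 161, 361], [563, 164, 367], [560, 164, 362]]
```

Request:
jog_arm --rows '[[[-0.2,0,0,0,0],[-0.2,0,0,0,0],[0.2,0,0,0,0],[1,0,0,0,0],[1,0,0,0,0]]]'

```text
clock: 15.28
ee_pos: [565.3, 141.9, 242.5]
orientation: [-1.608, 1.893, 0.543]
ft_force: [-0.4, -0.6, 0.2]
finger_gap: 0.988
gripper_force: 0.0
```

Request:
jog_arm --rows '[[[1,0,0,0,0],[1,-2,-7,8,0],[1,-5,-20,23,0],[1,-8,-30,34,0],[1,-8,-30,34,0]]]'

```text
clock: 15.9
ee_pos: [541.7, 54.0, 343.2]
orientation: [-1.609, 1.892, 0.543]
ft_force: [0.8, -0.6, 0.3]
finger_gap: 0.998
gripper_force: 0.0
```

```bash
python3 st.py; python3 see.py scene s6; python3 see.py wrist w6
python3 - <<'E'
from obj import *
P=np.load('s6.npz')['P']
rect(P,(558,137),30,305,340,'s eye'); rect(P,(558,137),26,240,281,'s block'); rect(P,(558,137),30,150,236,'s loop')
P=np.load('w6.npz')['P']
rect(P,(558,137),30,305,340,'w eye'); rect(P,(558,137),26,240,281,'w block'); rect(P,(558,137),30,150,236,'w loop')
E
```

```text
15.9 [541.7  54.  343.2] q [-0.437  0.208  0.041  1.56   0.72  -1.905] F [ 0.8 -0.6  0.3] gap 0.998
tz [ 0.173  0.647 -0.742] tilt 42.1 dir 1.309 ty [-0.98   0.186 -0.067] yaw 2.954 grasp [538.5  41.7 357.3]
s eye 19 rect [558.3 137.2] [ 4.3 34.9] 68.9 mean [560.4 136.1 323.8] z [309.2 339.9]
s block 113 rect [559.  136.5] [34.3 29.8] 68.1 mean [563.2 132.3 264.8] z [240.8 280.8]
s loop 36 rect [556.8 138.1] [ 5.8 44.2] 68.4 mean [559.8 136.4 198. ] z [177.2 235.7]
w eye 536 rect [557.7 135.3] [ 5.4 37.3] 69.3 mean [558.  134.7 323.5] z [305.4 340. ]
w block 1510 rect [558.1 135.1] [33.4 35.4] 69.1 mean [555.6 124.5 265.1] z [240.1 280.8]
w loop 555 rect [558.5 136.9] [ 6.3 45. ] 69.8 mean [558.6 135.8 201.5] z [175.8 236. ]
```

View pics/w6.png

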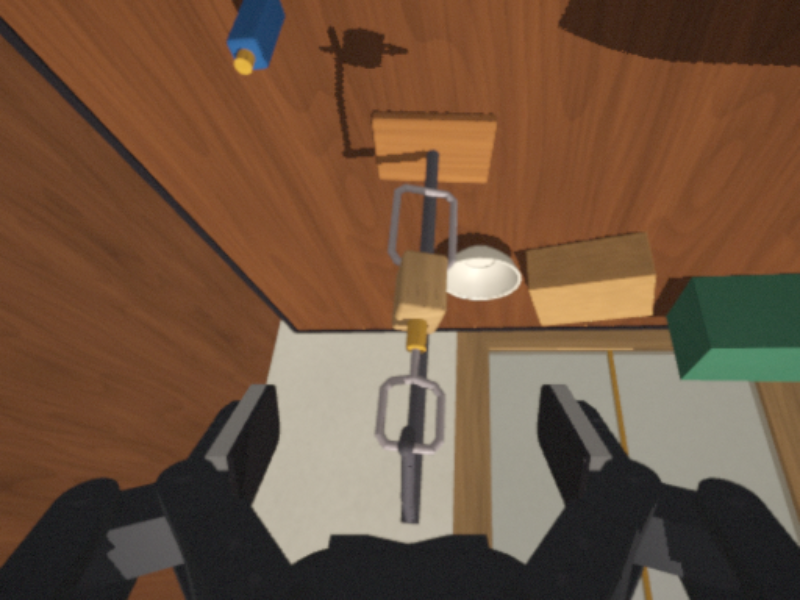

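Request:
jog_arm --rows '[[[1,20,-40,0,0.08],[1,22,-46,-30,0.08],[1,22,-46,-30,0.08],[1,22,-46,-30,0.077],[1,22,-48,-30,0]]]'

```text
clock: 16.62
ee_pos: [650.6, -171.4, 218.3]
orientation: [-1.922, 1.644, 0.671]
ft_force: [-10.1, 5.6, 9.7]
finger_gap: 1.007
gripper_force: 0.0
```

Request:
jog_arm --rows '[[[1,22,-48,-30,0],[1,0,0,0,0],[1,0,0,0,0]]]'

```text
clock: 17.0
ee_pos: [666.8, -212.7, 183.7]
orientation: [-1.919, 1.651, 0.654]
ft_force: [0.7, 0.2, 0.1]
finger_gap: 1.003
gripper_force: 0.0
```

```bash
python3 st.py; python3 see.py wrist w7
python3 - <<'E'
from obj import *
P=np.load('w7.npz')['P']
rect(P,(666.5,-130.5),30,8,70,'fob');rect(P,(666.5,-130.5),30,70,79,'fobtop');rect(P,(666.5,-130.5),30,95,150,'fobhook')
a=1.70;d=P[...,:2]-np.array([666.5,-130.5]);x=d@[np.cos(a),np.sin(a)];y=d@[-np.sin(a),np.cos(a)]
m=(abs(x)<25)&(abs(y)<12)&(P[...,2]>76)&(P[...,2]<150)
for lo in range(76,144,4):
    k=m&(P[...,2]>=lo)&(P[...,2]<lo+4)
    if k.any(): print(lo,k.sum(),np.round([x[k].min(),x[k].max(),y[k].mean()],1))
E
```

```text
17.0 [ 666.8 -212.7  183.7] q [-0.651  0.841  0.704  1.948  0.538 -2.516] F [0.7 0.2 0.1] gap 1.003
tz [-0.025  0.664 -0.748] tilt 41.6 dir 1.608 ty [-0.99  -0.121 -0.074] yaw -3.02 grasp [ 667.3 -225.3  197.9]
fob 1218 rect [ 669.  -136.7] [26.1 17.1] 6.4 mean [ 669.5 -143.    40.8] z [ 8.1 70. ]
fobtop 361 rect [ 668.6 -131.6] [26.2 26. ] 8.4 mean [ 668.8 -136.2   73.5] z [70. 79.]
fobhook 268 rect [ 668.7 -132.9] [ 5.  24.1] 5.9 mean [ 669.1 -138.5  122.8] z [ 95.2 140.5]
76 42 [-8.2 -0.3 -1.5]
80 47 [-7.1 -1.5 -1.7]
84 66 [-7.5  5.2 -1.8]
88 44 [-7.7  1.7 -1.3]
92 18 [-3.1 -1.  -1.7]
96 22 [-3.5 -0.7 -1.7]
100 7 [-5.2 -1.4 -2. ]
104 4 [-10.6  -7.4  -1.1]
108 19 [-14.4 -10.9  -1.2]
112 22 [-13.9 -11.1  -1.6]
116 23 [-14.7 -10.7  -1.4]
120 25 [-14.6 -11.1  -1.3]
124 25 [-14.2 -11.4  -1.8]
128 37 [-13.9   9.4  -1.4]
132 37 [-10.6   9.4  -1.4]
136 39 [-7.1  4.5 -1.6]
140 4 [ 1.3  4.3 -1.6]
```

Request:
jog_arm --rows '[[[1,3,-5,-30,0],[1,2,-5,-29,0],[1,0,0,0,0]]]'

```text
clock: 17.42
ee_pos: [671.4, -221.7, 124.9]
orientation: [-1.92, 1.65, 0.656]
ft_force: [-0.3, -0.9, -0.5]
finger_gap: 1.0
gripper_force: 0.0
```

```bash
python3 st.py
```

```text
17.42 [ 671.4 -221.7  124.9] q [-0.656  0.878  0.635  1.845  0.535 -2.522] F [-0.3 -0.9 -0.5] gap 1.0
tz [-0.026  0.664 -0.748] tilt 41.6 dir 1.61 ty [-0.99  -0.122 -0.074] yaw -3.019 grasp [ 671.9 -234.3  139.1]
```

Request:
jog_arm --rows '[[[1,-1,25,-28,0],[1,-1,25,-29,0],[1,-1,25,-29,0],[1,0,19,-22,0],[1,0,0,0,0]]]'

```text
clock: 18.05
ee_pos: [668.7, -126.9, 18.3]
orientation: [-1.922, 1.649, 0.654]
ft_force: [0.2, -0.7, -0.1]
finger_gap: 0.998
gripper_force: 0.0
```

```bash
python3 st.py; python3 see.py wrist w8
python3 - <<'E'
from obj import *
P=np.load('w8.npz')['P']
rect(P,(668.3,-131.5),30,40,72,'fob')
E
```

```text
18.05 [ 668.7 -126.9   18.3] q [-0.556  0.844  0.286  1.474  0.581 -2.421] F [ 0.2 -0.7 -0.1] gap 0.998
tz [-0.026  0.663 -0.748] tilt 41.6 dir 1.611 ty [-0.989 -0.124 -0.075] yaw -3.017 grasp [ 669.2 -139.5   32.5]
fob 3593 rect [ 669.5 -142.3] [26.4  6.7] 6.6 mean [ 669.7 -143.3   53.7] z [40.  66.8]
```

Request:
jog_arm --rows '[[[1,0,2,-4,0],[-1,0,0,0,0],[-1,0,0,0,0],[-1,0,0,0,0],[-1,0,0,0,0]]]'

```text
clock: 18.73
ee_pos: [668.8, -127.2, 13.2]
orientation: [-1.919, 1.651, 0.653]
ft_force: [-1.6, -1.2, 5.0]
finger_gap: 0.292
gripper_force: 60.3
```

Request:
jog_arm --rows '[[[-1,0,0,0,0],[-1,0,0,0,0],[-1,0,0,5,0],[-1,0,0,20,0],[-1,0,0,20,0]]]'

```text
clock: 19.35
ee_pos: [669.0, -126.9, 59.3]
orientation: [-1.92, 1.651, 0.653]
ft_force: [-0.2, 0.4, -2.2]
finger_gap: 0.293
gripper_force: 59.7
```

```bash
python3 st.py
```

```text
19.35 [ 669.  -126.9   59.3] q [-0.557  0.811  0.327  1.547  0.582 -2.418] F [-0.2  0.4 -2.2] gap 0.293
tz [-0.025  0.663 -0.748] tilt 41.6 dir 1.608 ty [-0.99  -0.121 -0.075] yaw -3.019 grasp [ 669.4 -139.5   73.6]
```

Request:
jog_arm --rows '[[[-1,-10,16,10,-0.07],[-1,-22,34,10,-0.1],[-1,-22,34,0,-0.1],[-1,-22,34,0,-0.1],[-1,-22,34,0,-0.1]]]'

```text
clock: 19.98
ee_pos: [570.4, 25.8, 79.4]
orientation: [-1.443, 2.004, 0.456]
ft_force: [0.2, 0.2, -1.1]
finger_gap: 0.29
gripper_force: 59.7
```

Request:
jog_arm --rows '[[[-1,-22,34,0,0],[-1,-10,12,0,0],[-1,0,0,0,0],[-1,0,0,0,0]]]'

```text
clock: 20.48
ee_pos: [540.1, 70.0, 78.3]
orientation: [-1.447, 2.002, 0.458]
ft_force: [-0.1, 0.2, -2.0]
finger_gap: 0.29
gripper_force: 59.6
```

```bash
python3 st.py; python3 see.py scene s9; python3 see.py wrist w9;  python3 see.py top t9
python3 - <<'E'
from obj import *
for n in ('s9','w9','t9'):
    P=np.load(n+'.npz')['P']
    rect(P,(558,137),26,240,281,n+' block'); rect(P,(558,137),30,150,236,n+' loop')
    rect(P,(558,137),30,170,184,n+' bar')
s=r.sense()['ee_pos']
o=s[:2]+np.array([0,-4]);print(o)
for n in ('s9','w9','t9'):
    P=np.load(n+'.npz')['P']
    rect(P,o,30,168,230,n+' hook');rect(P,o,30,135,150,n+' top')
a=np.load('w9.npz')['im'];b=np.load('s9.npz')['im'][130:280,200:400]
cv2.imwrite('pics/c9.png',np.vstack([cv2.resize(a,(400,300)),cv2.resize(b,(400,300))]))
E
```

```text
20.48 [540.1  70.   78.3] q [-0.409  0.311 -0.552  0.685  0.725 -1.652] F [-0.1  0.2 -2. ] gap 0.29
tz [ 0.28   0.602 -0.748] tilt 41.6 dir 1.136 ty [-0.937  0.34  -0.076] yaw 2.793 grasp [534.8  58.6  92.5]
s9 block 115 rect [561.  135.4] [35.5 29.4] 63.9 mean [565.  131.8 265. ] z [240.6 281. ]
s9 loop 35 rect [558.6 137.2] [ 5.6 48.7] 69.0 mean [562.6 135.1 198.5] z [177.6 235.9]
s9 bar 10 rect [557.6 136.9] [ 4.7 39.3] 72.0 mean [555.4 138.  180.1] z [177.6 182.3]
w9 block 0
w9 loop 0
w9 bar 0
t9 block 35 rect [556.6 135.5] [32.8 29.6] 64.8 mean [551.8 130.4 271.5] z [241.3 280.9]
t9 loop 7 rect [557.1 134.9] [ 3.2 43.8] 69.6 mean [554.9 135.5 218.7] z [176.  234.2]
t9 bar 1
[539.67193724  66.09087094]
s9 hook 26 rect [532.2  71.8] [22.4  7.4] 71.2 mean [532.6  69.7 192.3] z [171.4 209.6]
s9 top 36 rect [536.1  60.5] [46.8 21.8] 79.9 mean [539.2  67.  141.2] z [135.6 149.4]
w9 hook 0
w9 top 0
t9 hook 9 rect [531.   69.2] [24.1  3.4] 65.1 mean [530.9  69.  199.5] z [190.5 206. ]
t9 top 24 rect [534.7  68.4] [22.9 24.5] 67.4 mean [534.3  67.9 138.7] z [135.2 146.9]
```

View pics/c9.png

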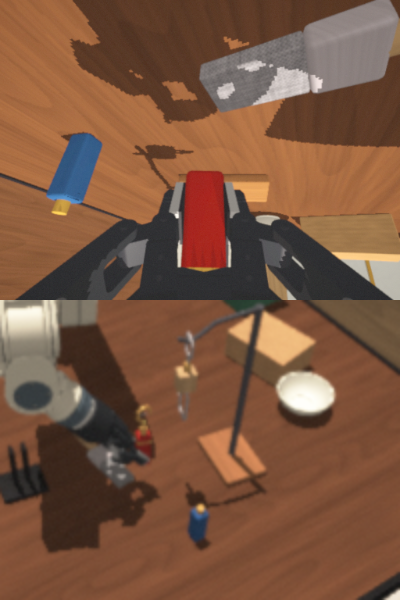

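Request:
jog_arm --rows '[[[-1,0,0,2,0],[-1,6,15,0,0],[-1,6,15,0,0],[-1,6,15,0,0],[-1,0,0,0,0]]]'

```text
clock: 21.25
ee_pos: [556.8, 116.6, 79.7]
orientation: [-1.448, 2.002, 0.46]
ft_force: [0.0, 0.6, -2.1]
finger_gap: 0.295
gripper_force: 59.7
```

```bash
python3 st.py; python3 see.py scene s10; python3 see.py top t10
python3 - <<'E'
from obj import *
for n in ('s10','t10'):
    P=np.load(n+'.npz')['P']
    a=np.radians(69);d=P[...,:2]-np.array([557.8,136.9]);x=d@[np.cos(a),np.sin(a)];y=d@[-np.sin(a),np.cos(a)]
    m=(x>-45)&(x<12)&(abs(y)<26)&(P[...,2]>155)&(P[...,2]<236)
    q=np.c_[x[m],y[m],P[m][:,2]];q=q[np.argsort(q[:,0])];print(n,np.round(q).astype(int).tolist())
im=np.load('s10.npz')['im'][150:225,250:350];cv2.imwrite('pics/c10.png',cv2.resize(im,(800,600),interpolation=cv2.INTER_CUBIC))
E
```

```text
21.25 [556.8 116.6  79.7] q [-0.303  0.31  -0.552  0.597  0.718 -1.513] F [ 0.   0.6 -2.1] gap 0.295
tz [ 0.277  0.603 -0.748] tilt 41.6 dir 1.139 ty [-0.938  0.339 -0.075] yaw 2.795 grasp [551.6 105.1  94. ]
s10 [[-34, -3, 192], [-34, -5, 184], [-33, 0, 194], [-33, -1, 185], [-32, 5, 194], [-30, 0, 203], [-30, 0, 198], [-30, 0, 194], [-28, 0, 178], [-26, 1, 201], [-26, 3, 205], [-25, 1, 191], [-25, -2, 175], [-25, -6, 157], [-24, 1, 176], [-24, -2, 158], [-22, 4, 203], [-22, 1, 191], [-22, -4, 170], [-21, -1, 173], [-21, -4, 165], [-21, -5, 156], [-21, -4, 159], [-19, 2, 210], [-19, 2, 205], [-17, 3, 188], [-17, -6, 156], [-17, -3, 158], [-15, 2, 204], [-15, 3, 208], [-12, -2, 197], [-12, 1, 205], [-12, 0, 201], [-8, 0, 200], [-3, 16, 188], [-2, -22, 196], [-2, -23, 191], [-2, -23, 236], [-2, -21, 199], [-2, 3, 180], [-2, -10, 183], [-2, -11, 179], [-1, 23, 186], [-1, -22, 185], [-1, -22, 225], [-1, 8, 185], [-1, 16, 208], [-1, -20, 228], [-1, -22, 221], [-1, 8, 181], [-1, 18, 212], [0, -22, 215], [0, 14, 190], [0, -3, 181], [1, 19, 200], [1, 19, 195], [1, -20, 208], [1, -24, 197], [1, 18, 191], [1, 1, 182], [1, -21, 204], [1, 17, 182], [2, -21, 198], [2, -24, 186], [2, -21, 233], [3, -20, 188], [3, -19, 227]]
t10 [[-36, 2, 193], [-32, 3, 195], [-32, 0, 203], [-28, 2, 206], [-24, 3, 200], [-24, -1, 208], [-22, -5, 157], [-20, 1, 204], [-16, 2, 206], [-4, 20, 216], [-3, 17, 183], [-3, -22, 205], [-1, 22, 227], [-1, -22, 232], [-1, 13, 177], [-1, 19, 233]]
```

View pics/c10.png

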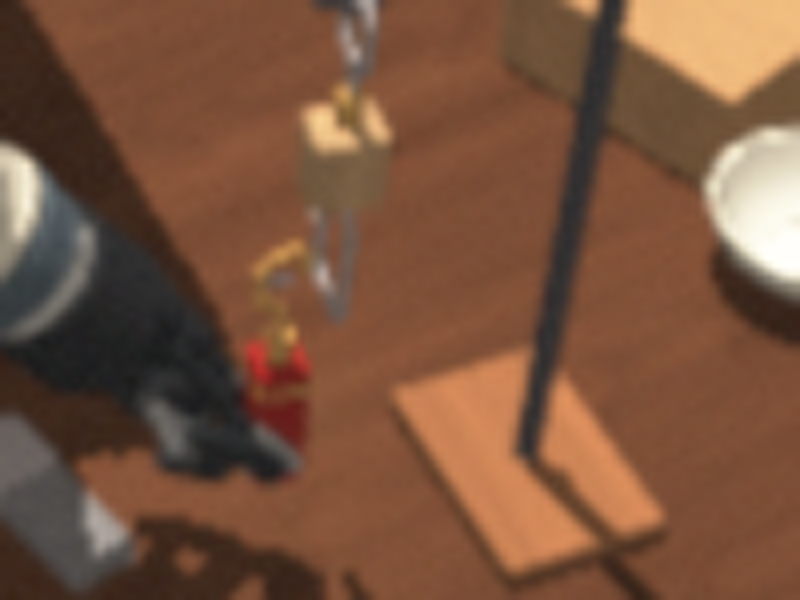

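Request:
jog_arm --rows '[[[-1,0,0,1,0],[-1,3,7,0,0],[-1,3,7,0,0],[-1,2,6,0,0],[-1,0,0,0,0]]]'

```text
clock: 21.98
ee_pos: [564.7, 136.7, 80.8]
orientation: [-1.447, 2.002, 0.46]
ft_force: [-0.8, 0.5, -1.2]
finger_gap: 0.294
gripper_force: 59.6
```

```bash
python3 st.py; python3 see.py scene s11; python3 see.py top t11
python3 - <<'E'
from obj import *
for n in ('s11','t11'):
    P=np.load(n+'.npz')['P']
    a=np.radians(69);d=P[...,:2]-np.array([557.8,136.9]);x=d@[np.cos(a),np.sin(a)];y=d@[-np.sin(a),np.cos(a)]
    m=(x>-25)&(x<25)&(abs(y)<26)&(P[...,2]>165)&(P[...,2]<230)
    q=np.c_[x[m],y[m],P[m][:,2]]; h=abs(q[:,1])<9
    for k in (h,~h):
        z=q[k];z=z[np.argsort(z[:,0])];print(n,np.round(z).astype(int).tolist())
im=np.load('s11.npz')['im'][150:225,250:350];cv2.imwrite('pics/c11.png',cv2.resize(im,(800,600),interpolation=cv2.INTER_CUBIC))
E
```

```text
21.98 [564.7 136.7  80.8] q [-0.258  0.311 -0.547  0.56   0.712 -1.453] F [-0.8  0.5 -1.2] gap 0.294
tz [ 0.278  0.603 -0.748] tilt 41.6 dir 1.139 ty [-0.938  0.339 -0.075] yaw 2.795 grasp [559.4 125.2  95. ]
s11 [[-11, 1, 200], [-11, 0, 190], [-11, 1, 194], [-11, -2, 182], [-11, 0, 185], [-8, 0, 200], [-7, 2, 193], [-7, 5, 200], [-7, -1, 180], [-6, -2, 176], [-6, 3, 186], [-6, -3, 208], [-5, 1, 208], [-4, 0, 194], [-2, 0, 178], [-2, 2, 182], [-2, -2, 211], [-2, 1, 173], [-1, 8, 181], [1, -1, 179], [1, 3, 190], [2, 3, 180], [3, 1, 208], [4, -1, 193], [4, 5, 208], [11, 0, 197], [11, 3, 199]]
s11 [[-3, -24, 197], [-2, -25, 189], [-2, -12, 181], [-2, -25, 228], [-2, 21, 189], [-2, -22, 190], [-2, -19, 198], [-2, -9, 183], [-1, -22, 230], [-1, 15, 209], [0, -21, 219], [0, -22, 215], [0, 20, 210], [0, -23, 211], [0, 17, 197], [0, 18, 201], [1, 16, 183], [1, -21, 199], [2, -22, 195], [2, -23, 191], [2, -19, 202], [2, -24, 187], [2, -22, 229]]
t11 [[-14, 1, 184]]
t11 [[-4, 17, 184], [-3, 20, 213], [-3, -22, 204], [-2, 13, 182], [-1, 22, 223]]
```

Request:
jog_arm --rows '[[[-1,0,0,-2,0],[-1,0,0,-2,0],[-1,0,0,0,0]]]'

```text
clock: 22.45
ee_pos: [564.7, 135.9, 76.5]
orientation: [-1.446, 2.003, 0.46]
ft_force: [-0.6, 0.2, -1.1]
finger_gap: 0.291
gripper_force: 59.6
```

Request:
jog_arm --rows '[[[-1,0,0,-1.5,0],[-1,0,0,0,0]]]'

```text
clock: 22.7
ee_pos: [564.8, 136.0, 75.2]
orientation: [-1.446, 2.003, 0.46]
ft_force: [0.0, 0.1, -2.0]
finger_gap: 0.293
gripper_force: 59.6
```

Request:
jog_arm --rows '[[[-1,0,0,-1.5,0],[-1,0,0,0,0]]]'

```text
clock: 22.95
ee_pos: [564.8, 136.1, 73.7]
orientation: [-1.446, 2.003, 0.46]
ft_force: [-1.0, 0.3, -1.2]
finger_gap: 0.291
gripper_force: 59.6
```

Request:
jog_arm --rows '[[[-1,0,0,-1.5,0],[-1,0,0,0,0]]]'

```text
clock: 23.2
ee_pos: [565.2, 136.1, 72.8]
orientation: [-1.446, 2.001, 0.459]
ft_force: [0.5, -0.9, 3.3]
finger_gap: 0.292
gripper_force: 60.1
```

Request:
jog_arm --rows '[[[-1,0,0,-1.5,0],[-1,0,0,0,0]]]'

```text
clock: 23.45
ee_pos: [565.0, 136.1, 71.0]
orientation: [-1.446, 2.002, 0.46]
ft_force: [0.9, -1.0, 3.8]
finger_gap: 0.288
gripper_force: 60.1
```

Request:
jog_arm --rows '[[[-1,0,0,-1.5,0],[-1,0,0,0,0]]]'

```text
clock: 23.7
ee_pos: [564.8, 136.1, 69.3]
orientation: [-1.446, 2.003, 0.46]
ft_force: [-0.4, -0.4, 4.3]
finger_gap: 0.297
gripper_force: 60.2
```

Request:
jog_arm --rows '[[[-1,0,0,-1.5,0],[-1,0,0,0,0]]]'

```text
clock: 23.95
ee_pos: [564.9, 136.1, 67.9]
orientation: [-1.446, 2.002, 0.46]
ft_force: [0.3, -0.0, 5.9]
finger_gap: 0.295
gripper_force: 60.3
```

Request:
jog_arm --rows '[[[-1,0,0,-1.5,0],[-1,0,0,0,0]]]'

```text
clock: 24.2
ee_pos: [565.0, 136.1, 66.6]
orientation: [-1.446, 2.002, 0.46]
ft_force: [-0.2, 0.3, 6.1]
finger_gap: 0.294
gripper_force: 60.4
```

Request:
jog_arm --rows '[[[-1,0,0,-1.5,0],[-1,0,0,0,0]]]'

```text
clock: 24.45
ee_pos: [564.9, 136.1, 65.0]
orientation: [-1.446, 2.002, 0.46]
ft_force: [0.8, -0.7, 5.3]
finger_gap: 0.294
gripper_force: 60.4
```

Request:
jog_arm --rows '[[[-1,0,0,-1.5,0],[-1,0,0,0,0]]]'

```text
clock: 24.7
ee_pos: [564.2, 135.9, 62.6]
orientation: [-1.447, 2.004, 0.46]
ft_force: [0.1, 0.1, -1.5]
finger_gap: 0.291
gripper_force: 59.8
```

Request:
jog_arm --rows '[[[-1,0,0,-1.5,0],[-1,0,0,-1.5,0],[-1,0,0,0,0]]]'

```text
clock: 25.08
ee_pos: [564.6, 136.0, 59.9]
orientation: [-1.446, 2.003, 0.46]
ft_force: [-0.3, -0.1, -1.8]
finger_gap: 0.289
gripper_force: 59.6
```

Request:
jog_arm --rows '[[[-1,0,0,-1,0],[-1,0,0,0,0]]]'

```text
clock: 25.32
ee_pos: [564.8, 136.0, 59.2]
orientation: [-1.446, 2.003, 0.46]
ft_force: [0.2, -1.1, -1.2]
finger_gap: 0.294
gripper_force: 59.6
```

Request:
jog_arm --rows '[[[-1,0,0,-1,0],[-1,0,0,0,0]]]'

```text
clock: 25.58
ee_pos: [564.9, 136.1, 58.4]
orientation: [-1.446, 2.002, 0.46]
ft_force: [0.4, 1.4, 0.4]
finger_gap: 0.29
gripper_force: 59.8
```

Request:
jog_arm --rows '[[[-1,0,0,-0.6,0],[-1,0,0,0,0]]]'

```text
clock: 25.82
ee_pos: [565.1, 136.1, 58.1]
orientation: [-1.446, 2.002, 0.459]
ft_force: [0.3, 0.0, 3.0]
finger_gap: 0.295
gripper_force: 60.0
```

Run:
```python
from h import *
F=[];
for i in range(3):
    r.grab_frame('scene');F.append(r.sense()['ft_force'])
print(np.round(F,1), r.sense()['ee_pos'])
```

```text
[[-0.4 -0.1  3.2]
 [ 0.1  1.4  2.8]
 [-0.5  0.1  3.1]] [565.02804773 136.06641616  58.00548417]
```

Request:
jog_arm --rows '[[[-0.3,0,0,0,0],[-0.3,0,0,0,0],[0,0,0,0,0],[0.4,0,0,0,0],[1,0,0,0,0]]]'

```text
clock: 26.6
ee_pos: [564.8, 136.0, 57.6]
orientation: [-1.446, 2.003, 0.46]
ft_force: [-0.7, 0.1, -0.3]
finger_gap: 0.889
gripper_force: 0.0
```

Request:
jog_arm --rows '[[[1,0,0,0,0],[1,0,0,0,0],[1,0,0,0,0]]]'

```text
clock: 26.98
ee_pos: [564.8, 136.0, 57.7]
orientation: [-1.446, 2.003, 0.46]
ft_force: [0.5, 0.3, -0.5]
finger_gap: 0.998
gripper_force: 0.0
```

```bash
python3 st.py; python3 see.py scene s12; python3 see.py wrist w12
python3 - <<'E'
from obj import *
P=np.load('s12.npz')['P']
rect(P,(558,137),24,50,118,'fob');rect(P,(558,137),30,158,230,'loop+hook');rect(P,(558,137),26,241,280,'drop')
P=np.load('w12.npz')['P'];rect(P,(558,137),26,45,118,'fob w')
E
```

```text
26.98 [564.8 136.   57.7] q [-0.259  0.344 -0.577  0.499  0.712 -1.453] F [ 0.5  0.3 -0.5] gap 0.998
tz [ 0.278  0.602 -0.748] tilt 41.6 dir 1.138 ty [-0.937  0.34  -0.075] yaw 2.794 grasp [559.5 124.6  71.9]
fob 92 rect [565.2 132.2] [33.  18.4] 41.0 mean [566.4 132.3  89.6] z [ 51.8 118. ]
loop+hook 47 rect [559.2 132.5] [18.1 46.2] 68.5 mean [561.3 134.8 189.1] z [159.8 225.6]
drop 107 rect [559.8 137.8] [35.4 32.2] 66.7 mean [567.  131.8 264. ] z [241.2 279.9]
fob w 6649 rect [557.7 124.6] [ 7.6 27.4] 75.1 mean [557.  123.7  79.2] z [ 45.9 106.1]
```

Fob hangs free; retreat straight back along the fingers.

Request:
jog_arm --rows '[[[1,-3,-6,7,0],[1,-6,-13,16,0],[1,-10,-21,26,0],[1,-14,-30,37,0],[1,-14,-30,37,0]]]'

```text
clock: 27.7
ee_pos: [517.0, 35.2, 182.4]
orientation: [-1.447, 2.002, 0.46]
ft_force: [0.8, -0.3, -0.1]
finger_gap: 1.001
gripper_force: 0.0
```

Request:
jog_arm --rows '[[[1,-14,-30,37,0],[1,0,-40,0,0],[1,0,-30,0,0],[1,0,0,0,0],[1,0,0,0,0]]]'

```text
clock: 28.32
ee_pos: [503.6, -63.7, 217.9]
orientation: [-1.446, 2.003, 0.46]
ft_force: [0.9, -0.2, -0.3]
finger_gap: 1.0
gripper_force: 0.0
```

Request:
jog_arm --rows '[[[1,0,0,0,0],[1,0,0,0,0],[1,0,0,0,0],[1,0,0,0,0],[1,0,0,0,0]]]'

```text
clock: 28.95
ee_pos: [503.8, -63.9, 217.7]
orientation: [-1.447, 2.002, 0.46]
ft_force: [0.4, -0.7, -0.3]
finger_gap: 0.999
gripper_force: 0.0
```

Request:
jog_arm --rows '[[[1,0,0,0,0],[1,0,0,0,0],[1,0,0,0,0],[1,0,0,0,0],[1,0,0,0,0]]]'

```text
clock: 29.58
ee_pos: [503.8, -63.9, 217.7]
orientation: [-1.446, 2.003, 0.46]
ft_force: [-0.7, -0.1, 0.7]
finger_gap: 0.999
gripper_force: 0.0
```

```bash
python3 st.py; python3 see.py scene s13; python3 see.py wrist w13
python3 - <<'E'
from obj import *
for n in ('s13','w13'):
    P=np.load(n+'.npz')['P']
    rect(P,(558,137),26,40,118,n+' fob');rect(P,(558,137),26,241,280,n+' drop')
a=np.load('w13.npz')['im'];b=np.load('s13.npz')['im'][110:260,220:420]
cv2.imwrite('pics/c13.png',np.vstack([cv2.resize(a,(400,300)),cv2.resize(b,(400,300))]))
E
```

```text
29.58 [503.8 -63.9 217.7] q [-0.693  0.233 -0.25   1.312  0.696 -2.025] F [-0.7 -0.1  0.7] gap 0.999
tz [ 0.278  0.602 -0.748] tilt 41.6 dir 1.138 ty [-0.937  0.34  -0.075] yaw 2.794 grasp [498.5 -75.4 231.9]
s13 fob 102 rect [561.2 134.6] [31.1 19.8] 46.4 mean [563.3 134.1  85.2] z [ 47.  117.8]
s13 drop 101 rect [559.7 137. ] [33.3 32.1] 74.0 mean [567.1 132.5 263.6] z [241.1 280. ]
w13 fob 869 rect [556.1 134.2] [22.2 26. ] 74.5 mean [553.5 125.9  84.9] z [ 46.7 118. ]
w13 drop 542 rect [558.3 121.7] [32.5 14.2] 7.0 mean [555.2 120.5 251. ] z [241.  263.1]
```

View pics/c13.png

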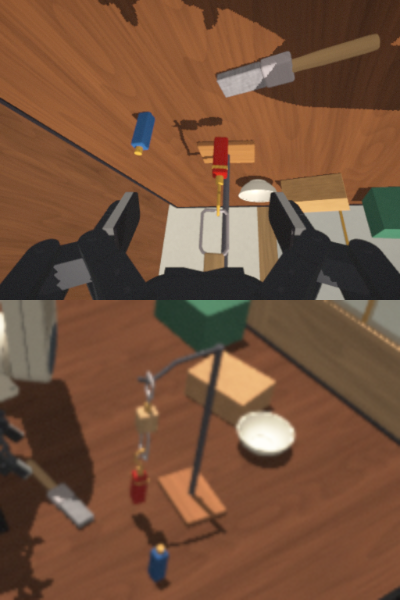

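Request:
jog_arm --rows '[[[1,0,0,0,0],[1,0,0,0,0],[1,0,0,0,0],[1,0,0,0,0],[1,0,0,0,0]]]'

```text
clock: 30.3
ee_pos: [503.8, -64.0, 217.7]
orientation: [-1.446, 2.003, 0.46]
ft_force: [0.1, 1.2, -0.3]
finger_gap: 0.999
gripper_force: 0.0
```

Request:
jog_arm --rows '[[[1,0,0,0,0],[1,0,0,0,0],[1,0,0,0,0],[1,0,0,0,0],[1,0,0,0,0]]]'

```text
clock: 30.92
ee_pos: [503.8, -64.0, 217.7]
orientation: [-1.446, 2.003, 0.46]
ft_force: [0.1, -1.0, -0.1]
finger_gap: 1.0
gripper_force: 0.0
```

Request:
jog_arm --rows '[[[1,0,0,0,0],[1,0,0,0,0],[1,0,0,0,0],[1,0,0,0,0],[1,0,0,0,0]]]'

```text
clock: 31.55
ee_pos: [503.8, -64.0, 217.7]
orientation: [-1.446, 2.003, 0.46]
ft_force: [0.8, -0.8, 0.1]
finger_gap: 0.998
gripper_force: 0.0
```

Request:
jog_arm --rows '[[[1,0,0,0,0],[1,0,0,0,0],[1,0,0,0,0],[1,0,0,0,0],[1,0,0,0,0]]]'

```text
clock: 32.17
ee_pos: [503.8, -63.9, 217.7]
orientation: [-1.446, 2.003, 0.46]
ft_force: [0.1, 0.6, 0.3]
finger_gap: 0.999
gripper_force: 0.0
```

Run:
```python
from h import *
for i in range(14):
    im,D=r.grab_frame('wrist');c=r.get_calibration('wrist');P=cloud(c,D)
    m=(np.hypot(P[...,0]-557,P[...,1]-135)<30)&(P[...,2]>45)&(P[...,2]<75)
    k=(np.hypot(P[...,0]-557,P[...,1]-135)<30)&(P[...,2]>243)&(P[...,2]<262)
    print(round(r.sense()['clock'],2),np.round(P[m].mean(0),1),np.round(P[k].mean(0),1))
```

```text
32.23 [553.7 126.   61.4] [555.1 120.3 251.7]
32.27 [553.7 126.   61.4] [555.1 120.5 251.7]
32.33 [553.6 125.9  61.5] [555.1 120.4 251.7]
32.38 [553.6 126.   61.5] [555.1 120.5 251.7]
32.42 [553.6 126.   61.5] [555.1 120.4 251.7]
32.48 [553.6 126.1  61.4] [555.1 120.4 251.8]
32.52 [553.5 126.   61.6] [555.1 120.4 251.8]
32.58 [553.6 126.1  61.5] [555.1 120.4 251.7]
32.62 [553.6 126.1  61.7] [555.1 120.4 251.8]
32.67 [553.5 126.   61.6] [555.1 120.4 251.7]
32.73 [553.6 126.1  61.4] [555.1 120.4 251.7]
32.77 [553.6 126.1  61.4] [555.1 120.5 251.8]
32.83 [553.7 126.   61.5] [555.1 120.5 251.7]
32.88 [553.7 126.   61.4] [555.1 120.5 251.7]
```

The chain hangs still. I'm handing the job in.

```bash
python3 -c "
from workcell import r
print(r.close_job())"
```

```text
the job is handed in; nothing more can be done
None
```

The drop hangs on the stand's hook, with the red fob clipped home under its lower loop. The chain was still and off the table, the robot was clear of it, and the job was handed in at about 33 s.

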